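Eject a bored flange from its nest and tray it

TASK

The bored flange sits flush in the machining nest, too deep to grip. Press the red ejector lever all the way down so that the flange rises clear of the nest, then take the raised flange and lay it down (do not drop it) flat in the blue tray beside the finished flange, without shoving that one about.

Things in the scene. Friction and masses are not known exactly. Their poses are not given: they have to be found in the camera images.
- nest: Machining nest bolted to the bench: green block 100 x 100 mm with a bright steel top at z = 62 mm, on a dark base plate. Origin: on the bench under the fixture, z up. The round pocket (66 mm wide, 14 mm deep) is centred 45 mm along +x from the origin; a red lever pad sticks out along -x. No way to get fingers beside a seated flange.
- pocket (a point): Centre of the pocket floor of the nest, 48 mm above the bench, 14 mm below the nest's top face; axes as the nest's. A 40 mm brass ejector disc lies in the floor here, 1 mm low, and rises 20 mm when the lever is fully down.
- ejector_lever (a joint): Ejector lever, rad: 0 = pad up; 0.476 = pad fully down on its stop, ejector raised 20 mm, flange 18 to 19 mm, its underside 4 to 5 mm above the nest's top face. Friction pivot: 5 to 8 N on the pad moves it, and it stays where it is left. The pivot is a level axis along the nest's y, 28 mm above the bench, 3 mm along +x from the nest's origin.
- lever_pad (a point): Middle of the upper face of the red lever pad (40 mm along x, 42 mm along y). It stands about 69 mm above the bench, 78 mm along -x from the nest's origin, when up, and about 27 mm above the bench, 87 mm along -x, when fully down. Axes as the lever's (parallel to the nest's when up).
- flange: The bored flange to unload: bright steel ring 62 mm across, 13 mm thick, bore about 20 mm, 0.15 to 0.3 kg. Origin: centre of its underside; z along its axis. Starts seated in the nest's pocket, its top 1 mm below the nest's top face.
- finished_flange: An identical flange (62 mm across, 13 mm thick) already lying loose in the tray, anywhere along the tray's length, near its middle line. Origin: centre of its underside.
- tray: Shallow blue sheet-steel tray fixed on the bench, 242 mm long (its x) by 160 mm wide (its y), rim 23 mm high, with 3 mm walls: inside 236 x 154 mm. Origin: on the bench under its centre, z up. The black rubber floor is 6 mm above the bench. There is always room for a second flange at the end of the tray away from the finished one, about 75 mm from the middle along x.
- tray_floor (a point): Centre of the tray's inner floor, 6 mm above the bench; axes as the tray's.

How it is judged:
On the way, in this order (a step that is already met when the one before it is completed fails the run):
1. the lever is pressed down and the flange stands raised on the ejector, still over its pocket (value of joint ejector_lever above 0.4 rad and z of flange in the frame of pocket between 0.0145 and 0.025 m and horizontal distance between flange and pocket below 0.012 m), for 0.2 s.
2. the raised flange is lifted off the ejector in the gripper (contact force between flange and the fingers above 2 N and z of flange in the frame of pocket above 0.035 m), for 0.1 s.
At the end, for the whole second after the job is handed in: The flange lies flat (within 0.1 rad) on the rubber floor of the tray (within 4 mm in height, either face up), wholly inside it, at rest and released; the finished flange still lies flat within 20 mm of where it was (x of flange in the frame of tray_floor between -0.09 and 0.09 m and y of flange in the frame of tray_floor between -0.05 and 0.05 m and ((angle between flange's own z axis and vertical below 0.1 rad and z of flange in the frame of tray_floor between -0.004 and 0.004 m) or (angle between flange's own z axis and vertical above 3.04 rad and z of flange in the frame of tray_floor between 0.009 and 0.017 m)) and linear speed of flange below 0.02 m/s and angle between finished_flange's own z axis and vertical below 0.1 rad and distance of finished_flange from where it was at the start of the episode below 0.02 m); the robot touches nothing.
It fails at once if the flange is dropped: it falls free, out of the fingers, faster than 0.6 m/s (from more than about 20 mm) (linear speed of flange above 0.6 m/s and contact force between flange and the fingers below 0.1 N).
It fails at once if the finished flange is shoved more than 20 mm (distance of finished_flange from where it was at the start of the episode above 0.02 m).
It also fails if it takes over 56 s, if anything falls off the work surface, if the arm or the gripper's body presses on something with over 40 N, if the wrist force passes 120 N, or if a joint passes its speed limit or range.

ROBOT

A 6-joint arm with a two-finger parallel gripper is mounted at the origin on a cart in front of the work surface, level with it; the furniture and walls round the work are solid. World frame = base frame: x ahead of the robot, y to its left, z up, the work surface at z = 0. Lengths are in m, angles in rad, forces in N, time in s.
With the tool pointing down it reaches from about 0.35 to 0.925 m from the base axis. Payload 6.4 kg.
Tool frame: the origin (TCP) lies midway between the tips of the shut fingers; the grasp point (between the pads) lies 19 mm behind it; z points along the fingers, y is the line along which they close (so a half turn about z gives the same grasp; the last joint's range is limited). The gripper opens to 94 mm and grips with 3 to 60 N. Pads are 16 mm wide; open, the fingers measure 119 mm over their backs; the gripper's body (75 mm by 177 mm) begins 78 mm behind the grasp point.
Start: joints at [0.988, 0.245, 1.558, -0, 1.339, -0.174], TCP at [0.258, 0.596, 0.205] pointing down, gripper open.
Joint ranges: [-3.13, 3.13], [-1.02, 2.26], [0.13, 2.54], [-0.95, 4.09], [0.21, 2.88], [-2.74, 2.74]. Speed limits (rad/s): [2.57, 2.57, 3.14, 3.14, 3.14, 3.14].

INTERFACE

Orientations are given as a unit quaternion [w, x, y, z].
In Python, from rig import env gives the robot as it stands.
- The arm moves only by the tool arm_command, never from a script. Its argument "rows" is a list that holds one entry, the list of rows, each a list of 5 numbers: the opening, from -1 (shut) to 1 (fully open), then the shift along the tool's x, y, z in units of 0.03 m (1.0 is 0.03 m), then the turn about the tool's z in units of pi rad (1.0 is pi rad). A call has 1 to 10 rows; each row shifts and turns the commanded pose from where the row before left it, along the tool's axes as they then stand; what a row does not reach is not made up. A row lasts 1/8 s, in which the tool goes at most 62.5 mm and 10.7 degrees, less where a joint would pass 70% of its speed; a pose out of reach is approached as far as the arm can. A call with a number of a shift or a turn outside -1 to 1 is refused whole. A call with a gripper value outside its range is refused whole. The fingers move at their own pace and stop on an object; "squeeze" is the grip in N (left out, the last holds). Time passes only in rows, so rows that do not move let the fingers close. It gives the time, the measured TCP pose, the force, the opening and the grip force at its end, in the units of the state.
- env.get_state(): the state, without advancing time (a new reading comes with each control period).
- env.camera(name): name is "scene" or "top"; returns the picture (480x640x3 uint8, red, green, blue); there is no depth.
- env.camera_model(name): a dict with "K" (3x3 intrinsics, pixels), "k1" (the pictures are not rectified: a ray, as slopes to the right and down, at radius r is drawn at 1 + k1 r^2 times it, then the intrinsics apply), "R" (3x3) and "t" (3): a world point X has camera coordinates R X + t. Camera axes: x right, y down, z forward; pixel columns grow to the right and rows downward; lengths in m; the calibration is good to about 2 mm. A picture is of the moment at which its call begins. camera_model takes no time and is no camera call.
- env.sign_off(): hands the job in; it is judged then, once.
The state is a dict: "clock": time; "joint_pos": joint angles; "dq": joint speeds; "tau": joint torques, N m; "position": TCP position; "ee_rot": TCP orientation; "force": force on the tool from outside, world axes, zero at the start; "wrist_torque": the same for the moment, N m; "grip_width": finger opening in m; "grasp_force": force on a finger pad.
Only numpy, scipy, OpenCV 4.12 (cv2) and the standard library are available. Lean on these libraries where they do the work, as an engineer would, in place of code of your own. Each camera call takes 0.05 s, during which the arm holds its last target. There are 200 camera calls.

## Working session

There is one attempt and no reset: what is moved stays moved. The work goes in short steps, Python scripts to look and compute and a tool call to move; the robot and the scene stay as the last step left them, time stands still between calls to the robot, and variables do not carry over. Pictures are saved under pics/ and viewed, at most 10 in all, crops included, and the job is handed in when it is done.

Besides the shell and the picture viewer there is one more tool, called after "Emit:" in YAML: its name, and indented under it one key for each argument. arm_command: Moves the arm, as the interface text tells. Shifts and turns lie within -1 to 1; 1 stands for 0.03 m of shift or pi rad of turn. Its arguments: {"type":"object","properties":{"rows":{"type":"array"},"squeeze":{"type":"number"}},"required":["rows"]}

```bash
mkdir -p pics; python3 - <<'E'
from rig import env
import cv2
for n in("scene","top"):
    im=env.camera(n); cv2.imwrite(f"pics/{n}0.png",im[:,:,::-1]); m=env.camera_model(n); print(n,m)
s=env.get_state();print({k:s[k] for k in("clock","position","ee_rot","grip_width")})
E
```

```text
scene {'K': array([[535.70632009,   0.        , 322.28872096],
       [  0.        , 535.70632009, 236.41843429],
       [  0.        ,   0.        ,   1.        ]]), 'k1': -0.11823742406060819, 'R': array([[ 0.8544599 , -0.5195076 ,  0.00318332],
       [-0.32844571, -0.54493817, -0.7714699 ],
       [ 0.40251919,  0.65814455, -0.63625785]]), 't': array([-0.4610928 ,  0.20155768,  0.98161099])}
top {'K': array([[593.39801285,   0.        , 310.88101452],
       [  0.        , 593.39801285, 241.47117433],
       [  0.        ,   0.        ,   1.        ]]), 'k1': -0.02176007197870451, 'R': array([[ 0.01988801, -0.99972362,  0.01253578],
       [-0.9982565 , -0.02055263, -0.05533123],
       [ 0.05557358, -0.01141349, -0.99838936]]), 't': array([-0.05211435,  0.47167518,  1.51904029])}
{'clock': 0.1, 'position': array([0.25807588, 0.59599917, 0.2044784 ]), 'ee_rot': array([-3.19116718e-04,  2.02980216e-01,  9.79182473e-01, -7.84393548e-04]), 'grip_width': 0.09413218293833182}
```

View pics/scene0.png

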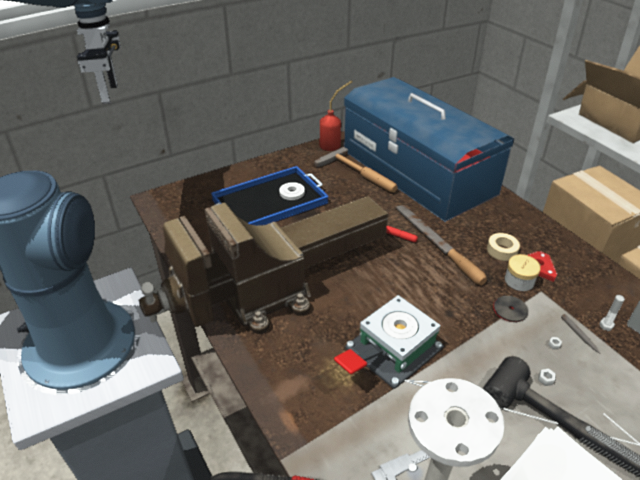

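View pics/top0.png

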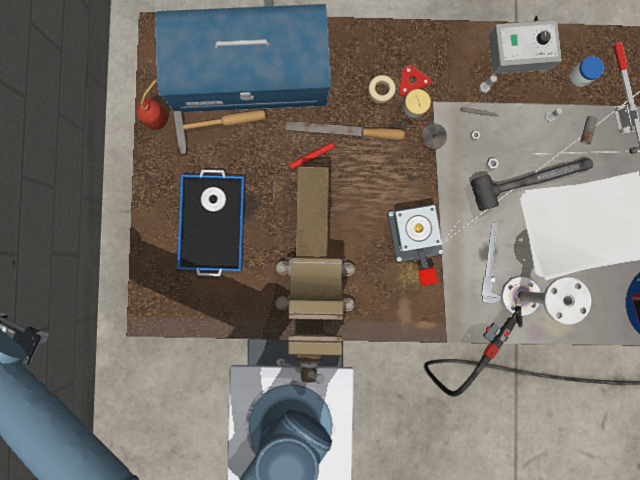

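The scene view shows the nest around (400,330), with its red pad at (350,361), the tray at (270,195) and a tall vise between them. In the top view the nest is at (417,230), the pad at (428,277), the tray at (211,223) with the finished flange at (213,199), and the vise spans columns 278–353.

```bash
cat > h.py <<'E'
import numpy as np, cv2
from rig import env
def ray(n,uv):
    m=env.camera_model(n); uv=np.atleast_2d(np.float64(uv))
    p=cv2.undistortPoints(uv[:,None],m["K"],np.array([m["k1"],0,0,0,0.]))[:,0]
    d=np.c_[p,np.ones(len(p))]@m["R"]; return -m["R"].T@m["t"],d
def onz(n,uv,z):
    c,d=ray(n,uv); return c+d*((z-c[2])/d[:,2])[:,None]
def tri(a,b):
    c1,d1=ray("top",a);c2,d2=ray("scene",b);d1,d2=d1[0],d2[0]
    s=np.linalg.lstsq(np.c_[d1,-d2],c2-c1,rcond=None)[0]
    p,q=c1+s[0]*d1,c2+s[1]*d2; return (p+q)/2,np.linalg.norm(p-q)
def blob(mask,box):
    x0,y0,x1,y1=box; m=np.zeros(mask.shape,np.uint8); m[y0:y1,x0:x1]=mask[y0:y1,x0:x1]*255
    return max(cv2.findContours(m,cv2.RETR_EXTERNAL,cv2.CHAIN_APPROX_NONE)[0],key=cv2.contourArea)
def cen(c): M=cv2.moments(c); return M["m10"]/M["m00"],M["m01"]/M["m00"]
E
python3 - <<'E'
from h import *
np.set_printoptions(precision=4,suppress=True)
I={n:cv2.imread(f"pics/{n}0.png") for n in("top","scene")}
H={n:cv2.cvtColor(I[n],cv2.COLOR_BGR2HSV) for n in I}
red=lambda h:((h[...,0]<8)|(h[...,0]>172))&(h[...,1]>150)&(h[...,2]>100)
white=lambda h:(h[...,1]<50)&(h[...,2]>130)
blue=lambda h:(abs(h[...,0].astype(int)-112)<12)&(h[...,1]>120)&(h[...,2]>80)
bx={"top":dict(pad=(405,255,450,300),nest=(380,190,450,265),tray=(170,165,255,285),fin=(185,180,240,220)),
"scene":dict(pad=(325,335,375,380),nest=(350,290,445,365),tray=(200,160,335,230),fin=(270,175,312,205))}
f=dict(pad=red,nest=white,tray=blue,fin=white); z=dict(pad=.069,nest=.062,tray=.023,fin=.019)
for k in f:
  cc=[]
  for n in I:
    c=blob(f[k](H[n]),bx[n][k]); r=cv2.minAreaRect(c); q=onz(n,cv2.boxPoints(r),z[k])
    cc.append(cen(c)); ctr=onz(n,[cen(c)],z[k])[0]
    print(k,n,"area",cv2.contourArea(c),"px",np.round(cen(c),1),"ctr",ctr,"sides",[np.linalg.norm(q[i]-q[(i+1)%4]).round(4) for i in(0,1)],
      "ang",[np.degrees(np.arctan2(*(q[i+1]-q[i])[1::-1])).round(1) for i in (0,1)])
  print("  tri",tri(*[[x] for x in cc]))
# lever dir etc
print("vise corners top on z=.2/.0",onz("top",[[278,265],[353,310],[299,167],[328,167]],.15)[:,:2])
# vise heights: jaw top corners by eye
for a,b in(((289,259),(206,209)),((341,259),(302,250)),((328,167),(388,208)),((341,319),(250,313))): print(tri([a],[b]))
im=cv2.resize(I["top"][180:300,365:465],None,fx=4,fy=4,interpolation=cv2.INTER_CUBIC)
im2=cv2.resize(I["scene"][280:400,320:450],None,fx=3,fy=4,interpolation=cv2.INTER_CUBIC)
cv2.imwrite("pics/c.png",np.hstack([im,im2]))
E
```

```text
pad top area 250.0 px [427.6 276.4] ctr [ 0.3885 -0.3342  0.069 ] sides [np.float64(0.0432), np.float64(0.0404)] ang [np.float64(-77.6), np.float64(-168.1)]
pad scene area 447.5 px [349.9 361.1] ctr [ 0.3877 -0.3365  0.069 ] sides [np.float64(0.0389), np.float64(0.0524)] ang [np.float64(23.6), np.float64(-79.9)]
  tri (array([ 0.3887, -0.3348,  0.0663]), np.float64(0.0004174269152394727))
nest top area 2222.5 px [426.  226.9] ctr [ 0.5126 -0.3305  0.062 ] sides [np.float64(0.1367), np.float64(0.1866)] ang [np.float64(-88.7), np.float64(-179.6)]
nest scene area 2686.5 px [399.  325.9] ctr [ 0.5073 -0.3134  0.062 ] sides [np.float64(0.1224), np.float64(0.1293)] ang [np.float64(25.3), np.float64(-83.1)]
  tri (array([ 0.5059, -0.3242,  0.0746]), np.float64(0.01335566769567487))
tray top area 263.0 px [238.6 223. ] ctr [0.5157 0.1441 0.023 ] sides [np.float64(0.2432), np.float64(0.0506)] ang [np.float64(0.4), np.float64(-90.1)]
tray scene area 1114.0 px [279.  195.9] ctr [0.5353 0.1972 0.023 ] sides [np.float64(0.3012), np.float64(0.2066)] ang [np.float64(-0.9), np.float64(-111.7)]
  tri (array([0.51  , 0.1401, 0.0669]), np.float64(0.004278859134032911))
fin top area 442.0 px [212.9 198.7] ctr [0.5776 0.2124 0.019 ] sides [np.float64(0.0619), np.float64(0.0597)] ang [np.float64(-88.8), np.float64(-178.4)]
fin scene area 318.0 px [291.3 190.1] ctr [0.5757 0.2088 0.019 ] sides [np.float64(0.0701), np.float64(0.0751)] ang [np.float64(7.5), np.float64(-106.2)]
  tri (array([0.578 , 0.2129, 0.0158]), np.float64(0.00014619658400530917))
vise corners top on z=.2/.0 [[ 0.4082  0.035 ]
 [ 0.3065 -0.1427]
 [ 0.6411 -0.0093]
 [ 0.6426 -0.078 ]]
(array([0.3627, 0.0255, 0.1719]), np.float64(0.12353797828995385))
(array([ 0.4258, -0.1139,  0.1277]), np.float64(0.0001542241961224591))
(array([ 0.6496, -0.08  ,  0.1179]), np.float64(0.002526922758363581))
(array([ 0.2896, -0.1271,  0.0426]), np.float64(0.027007929134965438))
```

View pics/c.png

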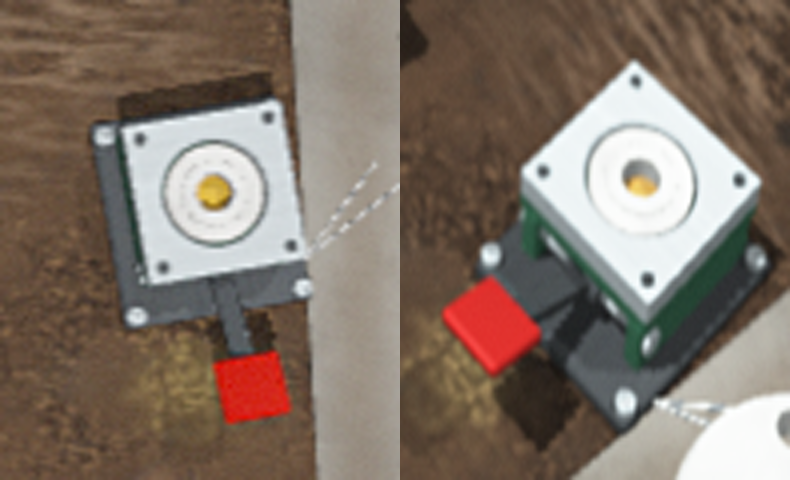

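The crop shows the nest's top corners in the left view at about (120,130), (280,100), (307,258) and (150,286). The flange centre is at (214,193) in the left view and (641,180) in the right.

```bash
python3 - <<'E'
from h import *
np.set_printoptions(precision=4,suppress=True)
I=cv2.imread("pics/top0.png");h=cv2.cvtColor(I,cv2.COLOR_BGR2HSV)
px=lambda p:np.array(p)/4+[365,180]-.375
q=onz("top",px([(120,130),(280,100),(307,258),(150,286)]),.062); print(q,q.mean(0),np.linalg.norm(q-np.roll(q,1,0),axis=1))
e=(q[0]+q[1]-q[2]-q[3]);print("nest x yaw",np.degrees(np.arctan2(e[1],e[0])))
f=onz("top",[px((214,193))],.061)[0];print("flange top",f,"scene",onz("scene",[[(641-400)/3+320-.33,180/4+280-.375]],.061))
p=np.array([.3885,-.3345]);d=f[:2]-p;print("pad->flange",d,np.linalg.norm(d),np.degrees(np.arctan2(d[1],d[0])))
m=(abs(h[...,0].astype(int)-112)<14)&(h[...,1]>100)&(h[...,2]>50);m[:165]=0;m[285:]=0;m[:,:170]=0;m[:,255:]=0
pts=np.argwhere(m)[:,::-1].astype(np.float32)
r=cv2.minAreaRect(pts);t=onz("top",cv2.boxPoints(r),.023);print("tray",r,t,t.mean(0),np.linalg.norm(t-np.roll(t,1,0),axis=1))
from scipy.spatial.transform import Rotation as R
s=env.get_state();print(R.from_quat(np.roll(s["ee_rot"],-1)).as_matrix())
E
```

```text
[[ 0.5481 -0.251   0.062 ]
 [ 0.5693 -0.3517  0.062 ]
 [ 0.47   -0.3695  0.062 ]
 [ 0.4504 -0.271   0.062 ]] [ 0.5094 -0.3108  0.062 ] [0.0997 0.103  0.1008 0.1005]
nest x yaw 10.870383787888464
flange top [ 0.5097 -0.3108  0.061 ] scene [[ 0.5112 -0.3114  0.061 ]]
pad->flange [0.1212 0.0237] 0.12353896391904842 11.069387582594128
tray ((210.45361328125, 222.47938537597656), (64.40699005126953, 95.68659973144531), 2.1610794067382812) [[0.3944 0.2996 0.023 ]
 [0.6408 0.2983 0.023 ]
 [0.638  0.1323 0.023 ]
 [0.3915 0.1351 0.023 ]] [0.5162 0.2163 0.023 ] [0.1645 0.2464 0.1661 0.2465]
[[-0.9176  0.3975 -0.0009]
 [ 0.3975  0.9176 -0.0014]
 [ 0.0003 -0.0017 -1.    ]]
```

Emit:
arm_command:
  rows:
    - [[-1,0,0,-0.8,-0.048],[-1,0,0,-0.8,-0.048],[-1,0,0,-0.8,-0.048],[-1,0,0,-0.8,-0.047],[-1,-0.2,-1,0,0],[-1,-0.2,-1,0,0],[-1,-0.2,-1,0,0],[-1,-0.2,-1,0,0],[-1,-0.2,-1,0,0],[-1,-0.2,-1,0,0]]

```text
clock: 1.35
position: [0.328, 0.4255, 0.3009]
ee_rot: [-0.0, -0.096, 0.995, -0.0]
force: [-0.8, 0.5, -0.2]
grip_width: 0.001
grasp_force: 0.0
```

Emit:
arm_command:
  rows:
    - [[-1,-0.2,-1,0,0],[-1,-0.2,-1,0,0],[-1,-0.2,-1,0,0],[-1,-0.2,-1,0,0],[-1,-0.2,-1,0,0],[-1,-0.2,-1,0,0],[-1,-0.2,-1,0,0],[-1,-0.2,-1,0,0],[-1,-0.2,-1,0,0],[-1,-0.2,-1,0,0]]

```text
clock: 2.6
position: [0.4439, 0.1425, 0.301]
ee_rot: [-0.0, -0.095, 0.995, 0.0]
force: [-0.6, 0.4, -0.0]
grip_width: 0.0007
grasp_force: 0.0
```

Emit:
arm_command:
  rows:
    - [[-1,0.3,-0.95,0,0],[-1,0.3,-0.95,0,0],[-1,0.3,-0.95,0,0],[-1,0.3,-0.95,0,0],[-1,0.3,-0.95,0,0],[-1,0.3,-0.95,0,0],[-1,0.3,-0.95,0,0],[-1,0.3,-0.95,0,0],[-1,0.3,-0.95,0,0],[-1,0.3,-0.95,0,0]]

```text
clock: 3.85
position: [0.4093, -0.1543, 0.3011]
ee_rot: [-0.0, -0.095, 0.995, 0.0]
force: [-0.6, -0.1, -0.3]
grip_width: 0.0002
grasp_force: 0.0
```

Emit:
arm_command:
  rows:
    - [[-1,0.3,-0.95,0,0],[-1,0.3,-0.95,0,0],[-1,0.3,-0.95,0.5,0],[-1,0.3,-0.95,0.9,0],[-1,0.3,-0.95,1,0],[-1,0,0,1,0],[-1,0,0,1,0],[-1,0,0,0,0]]

```text
clock: 4.85
position: [0.3912, -0.3003, 0.1668]
ee_rot: [-0.002, -0.095, 0.995, 0.003]
force: [-0.2, -0.2, 0.0]
grip_width: 0.0008
grasp_force: 0.0
```

Emit:
arm_command:
  rows:
    - [[-1,0.18,-0.57,0.5,0],[-1,0.18,-0.57,0.8,0],[-1,0,0,0.8,0],[-1,0,0,0.5,0],[-1,0,0,0,0]]

```text
clock: 5.48
position: [0.3884, -0.3372, 0.0913]
ee_rot: [-0.0, -0.096, 0.995, 0.0]
force: [0.5, 0.2, 0.3]
grip_width: 0.0009
grasp_force: 0.0
```

Emit:
arm_command:
  rows:
    - [[-1,0,0.05,0.3,0],[-1,0,0,0.3,0],[-1,0.06,0,0.25,0],[-1,0.06,0,0.25,0],[-1,0.06,0,0.25,0],[-1,0.06,0,0.2,0],[-1,0.06,0,0.2,0],[-1,0,0,0,0]]

```text
clock: 6.48
position: [0.3796, -0.3381, 0.0391]
ee_rot: [0.0, -0.095, 0.995, -0.0]
force: [0.3, 0.6, 1.6]
grip_width: 0.0005
grasp_force: 0.4
```

Emit:
arm_command:
  rows:
    - [[-1,0,0,0.12,0],[-1,0,0,0.1,0],[-1,0,0,0.08,0],[-1,0,0,0,0]]

```text
clock: 6.98
position: [0.3792, -0.3382, 0.0302]
ee_rot: [-0.0, -0.096, 0.995, -0.0]
force: [-2.5, -0.1, 3.6]
grip_width: 0.0005
grasp_force: 2.1
```

Emit:
arm_command:
  rows:
    - [[-1,0,0,0.06,0],[-1,0,0,0.04,0],[-1,0,0,0,0]]

```text
clock: 7.35
position: [0.3791, -0.3382, 0.0274]
ee_rot: [-0.0, -0.096, 0.995, -0.0]
force: [-3.8, 0.3, 5.9]
grip_width: 0.0004
grasp_force: 3.2
```

Emit:
arm_command:
  rows:
    - [[-1,0,0,0.06,0],[-1,0,0,0.06,0],[-1,0,0,0,0]]

```text
clock: 7.72
position: [0.3793, -0.3385, 0.0264]
ee_rot: [-0.001, -0.096, 0.995, 0.0]
force: [-10.7, 7.4, 27.8]
grip_width: 0.0005
grasp_force: 14.4
```

Emit:
arm_command:
  rows:
    - [[-1,0,0,-0.3,0],[-1,0,0,-1,0],[-1,0,0,-1,0],[0.3,0,0,-1,0],[1,0,0,-1,0],[1,0,0,-1,0],[1,0,0,-0.5,0],[1,0,0,0,0]]

```text
clock: 8.72
position: [0.3796, -0.338, 0.1977]
ee_rot: [0.0, -0.095, 0.995, -0.001]
force: [0.2, -0.2, -0.9]
grip_width: 0.047
grasp_force: 0.0
```

```bash
python3 - <<'E'
from h import *
s=env.camera("scene")[:,:,::-1];t=env.camera("top")[:,:,::-1]
cv2.imwrite("pics/s1.png",s);cv2.imwrite("pics/t1.png",t)
a=cv2.resize(t[180:300,365:465],None,fx=4,fy=4,interpolation=cv2.INTER_CUBIC)
b=cv2.resize(s[280:400,345:445],None,fx=4,fy=4,interpolation=cv2.INTER_CUBIC)
cv2.imwrite("pics/c1.png",np.hstack([a,b]))
E
```

```text
(no output)
```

View pics/c1.png

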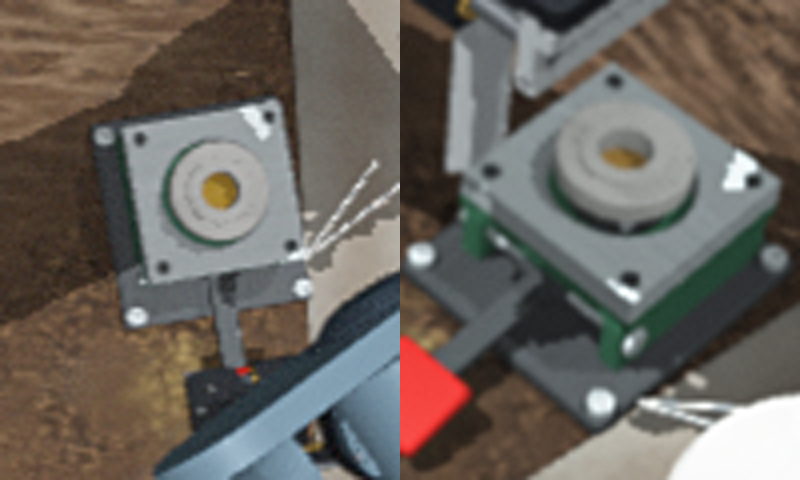

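The flange stands raised above the nest. Its top-face centre is near (219,191) in the left crop and (626,150) in the right, and the pad is down.

```bash
python3 - <<'E'
from h import *
a=np.array([219.,191])/4+[365,180]-.375;b=np.array([226.,150])/4+[345,280]-.375
print(onz("top",[a],.0795),onz("scene",[b],.0795),tri([a],[b]))
E
```

```text
[[ 0.50952454 -0.31031619  0.0795    ]] [[ 0.51203476 -0.31053501  0.0795    ]] (array([ 0.51036435, -0.3107427 ,  0.08050762]), np.float64(0.002194282731923407))
```

Emit:
arm_command:
  rows:
    - [[1,-0.89,0.01,0,0],[1,-0.89,0.01,0,0],[1,-0.89,0.01,0,0],[1,-0.89,0.01,0.5,0],[1,-0.89,0.01,0.8,0],[1,0,0,0.8,0],[1,0,0,0.5,0],[1,0,0,0,0]]
  squeeze: 25

```text
clock: 9.82
position: [0.5089, -0.3101, 0.1172]
ee_rot: [-0.001, -0.095, 0.995, 0.002]
force: [0.5, 0.9, 0.8]
grip_width: 0.094
grasp_force: 0.0
```

Emit:
arm_command:
  rows:
    - [[1,-0.05,-0.02,0.5,0],[1,0,0,0.5,0],[1,0,0,0.4,0],[1,0,0,0.2,0],[1,0,0,0,0]]

```text
clock: 10.45
position: [0.5115, -0.3111, 0.0708]
ee_rot: [-0.0, -0.095, 0.995, 0.0]
force: [0.2, -0.5, 0.1]
grip_width: 0.0939
grasp_force: 0.0
```

Emit:
arm_command:
  rows:
    - [[1,0,0,0.1,0],[1,0,0,0,0],[-1,0,0,0,0],[-1,0,0,0,0],[-1,0,0,0,0],[-1,0,0,0,0],[-1,0,0,0,0],[-1,0,0,0,0],[-1,0,0,0,0]]

```text
clock: 11.58
position: [0.5118, -0.3114, 0.0684]
ee_rot: [0.0, -0.095, 0.995, -0.0]
force: [-0.2, -1.2, -0.3]
grip_width: 0.0604
grasp_force: 25.0
```

Emit:
arm_command:
  rows:
    - [[-1,0,0,-0.2,0],[-1,0,0,-0.3,0],[-1,0,0,-0.5,0],[-1,0,0,-0.5,0],[-1,0,0,-0.5,0],[-1,0,0,0,0]]

```text
clock: 12.32
position: [0.5127, -0.3121, 0.1306]
ee_rot: [0.001, -0.095, 0.995, -0.001]
force: [0.6, -0.4, -2.5]
grip_width: 0.0604
grasp_force: 24.9
```

```bash
python3 - <<'E'
from h import *
s=env.camera("scene")[:,:,::-1]
cv2.imwrite("pics/c2.png",cv2.resize(s[220:370,330:480],None,fx=4,fy=4,interpolation=cv2.INTER_CUBIC))
E
```

```text
(no output)
```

View pics/c2.png

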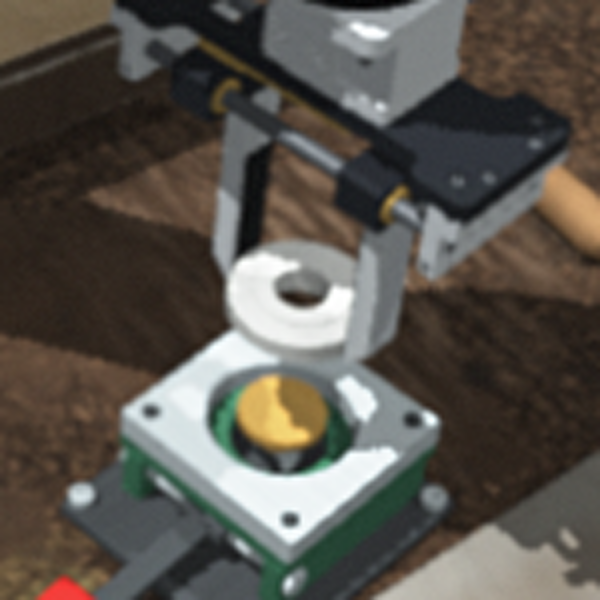

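The flange is gripped level at about (295,295) in the crop, and the brass ejector is visible below it.

Emit:
arm_command:
  rows:
    - [[-1,0,0,-0.6,0],[-1,0,0,-0.9,0],[-1,0,0,-0.9,0],[-1,0,0,-0.9,0],[-1,0,0.2,-0.9,0],[-1,0,0.4,-0.9,0],[-1,0,0.6,-0.5,0],[-1,0,0.8,0,0],[-1,-0.06,0.9,0,0],[-1,-0.06,0.9,0,0]]

```text
clock: 13.62
position: [0.4926, -0.1961, 0.2948]
ee_rot: [-0.001, -0.096, 0.995, 0.001]
force: [0.2, -0.0, -1.8]
grip_width: 0.0599
grasp_force: 24.9
```

Emit:
arm_command:
  rows:
    - [[-1,-0.06,0.9,0,0],[-1,-0.06,0.9,0,0],[-1,-0.06,0.9,0,0],[-1,-0.06,0.9,0,0],[-1,-0.06,0.9,0,0],[-1,-0.06,0.9,0,0],[-1,-0.06,0.9,0,0],[-1,-0.06,0.9,0,0],[-1,-0.06,0.9,0,0],[-1,-0.06,0.9,0,0]]

```text
clock: 14.88
position: [0.4582, 0.0719, 0.2948]
ee_rot: [-0.001, -0.096, 0.995, 0.0]
force: [0.7, -0.3, -2.6]
grip_width: 0.0609
grasp_force: 24.9
```

Emit:
arm_command:
  rows:
    - [[-1,-0.08,0.9,0,0],[-1,-0.08,0.9,0,0],[-1,-0.08,0.9,0,0],[-1,-0.08,0.8,0,0],[-1,-0.08,0.6,0,0],[-1,-0.08,0.3,0,0],[-1,0,0,0,0],[-1,0,0,0,0]]

```text
clock: 15.88
position: [0.4488, 0.2019, 0.296]
ee_rot: [-0.0, -0.095, 0.995, -0.0]
force: [0.1, -0.5, -2.3]
grip_width: 0.0606
grasp_force: 24.9
```

```bash
python3 - <<'E'
from h import *
t=env.camera("top")[:,:,::-1];s=env.camera("scene")[:,:,::-1]
a=cv2.resize(t[150:300,150:280],None,fx=3,fy=4,interpolation=cv2.INTER_CUBIC)
b=cv2.resize(s[80:230,190:320],None,fx=3,fy=4,interpolation=cv2.INTER_CUBIC)
cv2.imwrite("pics/c3.png",np.hstack([a,b]))
E
```

```text
(no output)
```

View pics/c3.png

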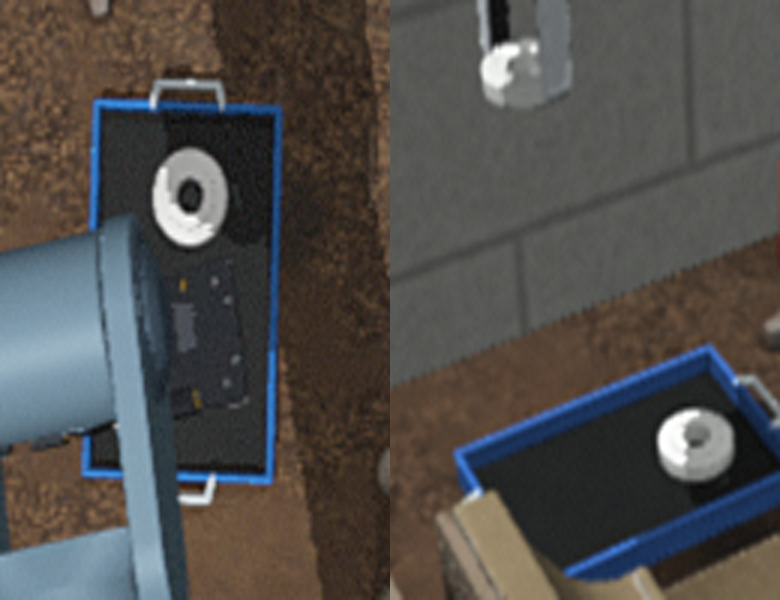

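The gripper is over the free end of the tray, with the finished flange untouched at about (190,195) in the left crop.

Emit:
arm_command:
  rows:
    - [[-1,0.03,0.23,0.5,0],[-1,0,0.23,0.9,0],[-1,0,0,0.95,0],[-1,0,0,0.95,0],[-1,0,0,0.95,0],[-1,0,0,0.95,0],[-1,0,0,0.9,0],[-1,0,0,0.8,0],[-1,0,0,0.6,0],[-1,0,0,0.4,0]]

```text
clock: 17.23
position: [0.4444, 0.2154, 0.0576]
ee_rot: [-0.001, -0.095, 0.995, -0.0]
force: [0.6, -0.7, -2.8]
grip_width: 0.0606
grasp_force: 24.9
```

Emit:
arm_command:
  rows:
    - [[-1,0,0,0.3,0],[-1,0,0,0,0],[-1,0,0,0,0]]

```text
clock: 17.6
position: [0.4461, 0.2157, 0.051]
ee_rot: [0.001, -0.095, 0.995, 0.0]
force: [-0.1, -0.2, -2.3]
grip_width: 0.0605
grasp_force: 24.9
```

Emit:
arm_command:
  rows:
    - [[-1,0,0,0.4,0],[-1,0,0,0.4,0],[-1,0,0,0.3,0],[-1,0,0,0.2,0],[-1,0,0,0,0],[-1,0,0,0,0]]

```text
clock: 18.35
position: [0.4458, 0.2157, 0.0116]
ee_rot: [0.0, -0.096, 0.995, 0.0]
force: [-0.1, -1.0, -1.3]
grip_width: 0.0607
grasp_force: 24.9
```

Emit:
arm_command:
  rows:
    - [[-1,0,0,0.06,0],[-1,0,0,0.04,0],[-1,0,0,0,0],[-1,0,0,0,0]]

```text
clock: 18.85
position: [0.4455, 0.2156, 0.0084]
ee_rot: [0.0, -0.095, 0.995, 0.0]
force: [0.3, -0.3, -2.5]
grip_width: 0.0604
grasp_force: 24.9
```

Emit:
arm_command:
  rows:
    - [[-1,0,0,0.04,0],[-1,0,0,0,0],[-1,0,0,0,0]]

```text
clock: 19.23
position: [0.4457, 0.2156, 0.0074]
ee_rot: [0.0, -0.095, 0.995, 0.0]
force: [0.1, -0.1, 1.5]
grip_width: 0.0605
grasp_force: 25.0
```

Emit:
arm_command:
  rows:
    - [[0.4,0,0,0,0],[0.5,0,0,0,0],[0.6,0,0,0,0],[0.7,0,0,0,0],[0.7,0,0,0,0],[0.7,0,0,-0.2,0],[0.7,0,0,-0.3,0],[0.7,0,0,-0.6,0],[0.7,0,0,-0.9,0],[0.7,0,0,-0.9,0]]

```text
clock: 20.48
position: [0.4456, 0.2156, 0.0956]
ee_rot: [0.0, -0.096, 0.995, 0.0]
force: [0.4, -0.2, -0.6]
grip_width: 0.08
grasp_force: 0.0
```

Emit:
arm_command:
  rows:
    - [[0.7,0,0,-1,0],[0.7,0,0,-1,0],[0.7,0,0,-1,0],[0.7,0,0,-1,0],[0.7,0,0,0,0],[0.7,0,0,0,0]]

```text
clock: 21.22
position: [0.4448, 0.2154, 0.2131]
ee_rot: [-0.001, -0.095, 0.995, -0.0]
force: [-0.5, -0.6, -0.0]
grip_width: 0.0799
grasp_force: 0.0
```

```bash
python3 - <<'E'
from h import *
t=env.camera("top")[:,:,::-1];s=env.camera("scene")[:,:,::-1]
a=cv2.resize(t[150:300,150:280],None,fx=3,fy=4,interpolation=cv2.INTER_CUBIC)
b=cv2.resize(s[80:230,190:320],None,fx=3,fy=4,interpolation=cv2.INTER_CUBIC)
cv2.imwrite("pics/c4.png",np.hstack([a,b]))
E
```

```text
(no output)
```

View pics/c4.png

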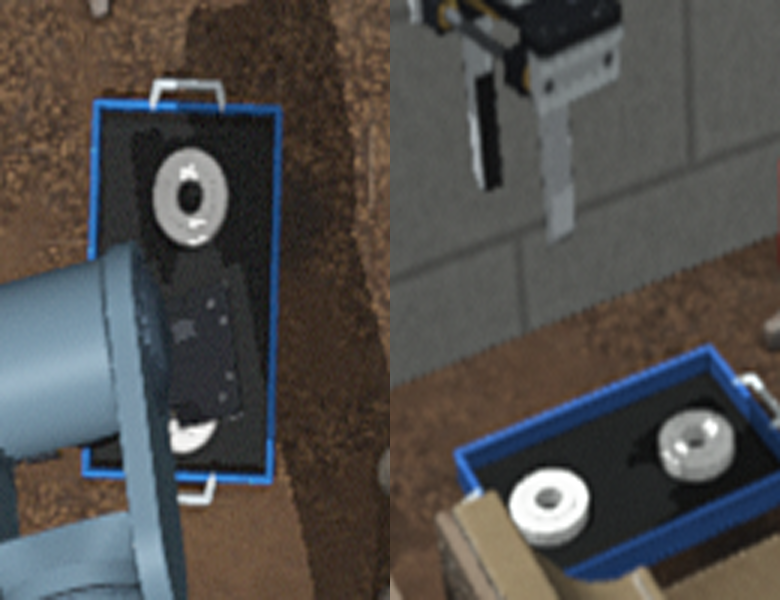

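The flange lies flat in the tray at about (549,505) in the right crop, with the finished one unmoved. I'll check its position, then hand in.

```bash
python3 - <<'E'
from h import *
p=onz("scene",[[159/3+190-.33,(502)/4+80-.375]],.019)[0]; print(p, p[:2]-[.516,.216])
if abs(p[0]-.516)<.085 and abs(p[1]-.216)<.04: print(env.sign_off())
E
```

```text
[0.44454981 0.21363817 0.019     ] [-0.07145019 -0.00236183]
the job is handed in; nothing more can be done
None
```

I pressed the lever fully down and laid the raised flange flat in the tray, about 71 mm from the tray's centre at the free end. The finished flange looks unmoved and the job was handed in at about 21 s; the hand-in returned no verdict.

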